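Break the lid stay and shut the sample chest

TASK

Close up the sample chest: push the knob at the knee of the folding stay towards the robot's right so that the stay unlocks, then lower the lid gently until it is fully shut, and finally slide the bolt fully home over the lid's edge. Do not force the lid while the stay is locked, do not let it slam or press hard on anything, leave the bolt drawn back until the lid is down, and leave the things standing round the chest as they are.

Things in the scene. Friction and masses are not known exactly. Their poses are not given: they have to be found in the camera images.
- chest: Grey metal sample chest fixed to the table, 150 (its x) x 190 (its y) x 85 mm high, open at the top. Origin: centre of its underside, on the table. Hinge on its +y side (robot's left), folding stay on its -x face (towards the robot), bolt on a ledge on its -y wall (robot's right): ledge 50 wide (x), 44 mm out from the wall, top 96 mm up.
- lid_hinge (a point): Middle of the lid's hinge line, which runs along the chest's x at its left (+y) rim: y = +95, z = 85 mm in the chest's frame. The lid is a plate 150 (along the hinge) x 190 (hinge to free edge) x 10 mm thick, its inner face on the hinge line.
- lid (a joint): Lid angle, rad. 0 = propped open as found, 1.25 rad up from level, leaning over the chest; 1.25 = shut, level on the rim, top face 95 mm above the table. Stiff hinge: with the stay broken the lid stays where it is left and takes about 1 to 4 N near its free edge to lower.
- knee (a joint): Knee of the folding stay, rad. 0 = locked: knee 5 mm over centre on the hinge side, against its stop, so the lid only gives a little (under 0.1) when pushed; 0.15 = straight; more = broken, folding towards the chest's -y (robot's right) and down, lowering the lid with it; about 2.15 with the lid shut. Turns easily (a few N on the knob).
- stay_foot (a point): Where the stay's lower link pivots on the chest's front face: y = +50, z = 55 mm in the chest's frame. The stay is two flat steel links of 69 mm between the knee and their pivots, 3 to 11 mm in front of the front face; the upper one pivots on the lid's front edge 110 mm from the hinge.
- knee_knob (a point): Middle of the thumb knob at the knee: a dark level pin 12 mm in diameter standing out along the chest's -x, from 86 to 133 mm in front of the chest's centre (this point at 109). Locked, it is about 122 mm above the table at y about +62 mm in the chest's frame. Push it from its left side towards the chest's -y.
- bolt (a joint): Slide bolt on the ledge, in m: 0 to 0.006 = drawn back as found, 0.025 = fully home, reaching over the lid's edge. Slides along the chest's +y (towards the hinge) with about 2.5 N of friction.
- bolt_knob (a point): Middle of the bolt's upright knob, 12 mm in diameter (head 16 mm), standing from 101 to 131 mm above the table; this point is 114.5 mm above the table and moves with the bolt.
- petri_dish: Bystander, loose: clear round covered dish, 65 mm across, 13 high, on the right of the chest. Origin: centre of its underside.
- timer: Bystander, loose: white bench timer, 66x68x17 mm, right of the chest. Origin: centre of its underside.
- amber_vial: Bystander, loose: amber vial with black cap, 19 mm across, 50 high, in front of the chest, right. Origin: centre of its underside.
- loupe: Bystander, loose: black loupe, 40 mm across, 35 high, behind the chest. Origin: centre of its underside.
- glue_tube: Bystander, loose: small upright glue tube, 20 mm across, 70 high, front left of the chest. Origin: centre of its underside.
- tape_roll: Bystander, loose: tape roll lying flat, 48 mm across, 18 high, behind the chest, left. Origin: centre of its underside.

How it is judged:
By the outcome, as a careful person would: the job done as asked, in the order asked, and still so for the second after the job is handed in, with the robot touching nothing.
It also fails if it takes over 58 s, if anything falls off the work surface, if the arm or the gripper's body presses on something with over 40 N, if the wrist force passes 120 N, or if a joint passes its speed limit or range.

ROBOT

A 6-joint arm with a two-finger parallel gripper is mounted at the origin on a cart in front of the work surface, level with it; the furniture and walls round the work are solid. World frame = base frame: x ahead of the robot, y to its left, z up, the work surface at z = 0. Lengths are in mm, angles in rad, forces in N, time in s.
With the tool pointing down it reaches from about 375 to 900 mm from the base axis. Payload 3.1 kg.
Tool frame: the origin (TCP) lies midway between the tips of the shut fingers; the grasp point (between the pads) lies 19 mm behind it; z points along the fingers, y is the line along which they close (so a half turn about z gives the same grasp; the last joint's range is limited). The gripper opens to 85 mm and grips with 20 to 120 N. Pads are 22 mm wide; open, the fingers measure 114 mm over their backs; the gripper's body (76 mm by 85 mm) begins 54 mm behind the grasp point. The pads swing forward as they close: fully open they stand 13 mm farther back than shut.
Start: joints at [1.155, 0.527, 1.433, -0, 1.181, -0.178], TCP at [146.581, 607.545, 231.31] pointing down, gripper open.
Joint ranges: [-3.08, 3.08], [-0.75, 2.2], [0.22, 2.44], [-1.43, 4.57], [0, 2.65], [-2.85, 2.85]. Speed limits (rad/s): [2.79, 2.79, 3.14, 3.14, 3.14, 3.14].

INTERFACE

Orientations are given as a unit quaternion [x, y, z, w].
In Python, from cell import r gives the robot as it stands.
- The arm moves only by the shell command python3 -m inch 'ROWS' [FORCE]. ROWS is JSON, one flat list of numbers, 7 for each row, row after row: the shift along the tool's x, y, z in units of 30 mm (1.0 is 30 mm), then the turn, a rotation vector about the tool's x, y, z in units of 6 degrees (1.0 is 6 degrees), then the opening, from -1 (shut) to 1 (fully open). In form: [tx, ty, tz, rx, ry, rz, fingers, tx, ty, tz, rx, ry, rz, fingers, ...]. A call has 1 to 5 rows; each row is the pose to reach, as a shift and turn from the pose commanded when the call began, along the tool's axes at that moment; what a row does not reach only later rows make up. A row lasts 1/10 s, in which the tool goes at most 50 mm and 8.59 degrees, less where a joint would pass 70% of its speed; a pose out of reach is approached as far as the arm can. A call with a gripper value outside its range is refused whole. The fingers move at their own pace and stop on an object; FORCE is the grip in N (left out, the last holds). Time passes only in rows, so rows that repeat a pose let the fingers close. It gives the time, the measured TCP pose, the force, the opening and the grip force at its end, in the units of the state.
- r.read_state(): the state, without advancing time (a new reading comes with each control period).
- r.camera(name): name is "side" or "top"; returns a dict with "img" (400x640x3 uint8, blue, green, red), "fx", "fy", "cx", "cy" (pixels), "extrinsics" (4x4, takes a point from camera to world coordinates). Camera axes: x right, y up, looking along -z (the intrinsics and any distortion apply to the point x, -y, -z); pixel columns grow to the right and rows downward; lengths in mm; the calibration is good to about 2 mm. A picture is of the moment at which its call begins. There is no depth.
- r.finish_job(): hands the job in; it is judged then, once.
The state is a dict: "clock": time; "q": joint angles; "joint_vel": joint speeds; "tau": joint torques, N m; "eef_pos": TCP position; "tool_rot": TCP orientation; "contact_force": force on the tool from outside, world axes, zero at the start; "ft_torque": the same for the moment, N m; "gripper_width": finger opening in mm; "finger_force": force on a finger pad.
Only numpy, scipy, OpenCV 4.12 (cv2) and the standard library are available. Lean on these libraries where they do the work, as an engineer would, in place of code of your own. Each camera call takes 0.05 s, during which the arm holds its last target. There are 200 camera calls.

## Working session

There is one attempt and no reset: what is moved stays moved. The work goes in short steps, Python scripts to look and compute and a shell command to move; the robot and the scene stay as the last step left them, time stands still between calls to the robot, and variables do not carry over. Pictures are saved under pics/ and viewed, at most 10 in all, crops included, and the job is handed in when it is done.

```bash
mkdir -p pics; ls; python3 - <<'E'
from cell import r
import cv2,numpy as np
s=r.read_state();print(s)
for n in("side","top"):
    c=r.camera(n);cv2.imwrite(f"pics/{n}0.png",c["img"]);print(n,c["fx"],c["fy"],c["cx"],c["cy"],np.round(c["extrinsics"],3).tolist(),[k for k in c])
E
```

```text
pics
{'clock': 0.0, 'q': array([ 1.15549572e+00,  5.28491917e-01,  1.43386356e+00,  3.46859261e-05,
        1.18139303e+00, -1.78500514e-01]), 'joint_vel': array([-0.00068734,  0.00061293, -0.00088674,  0.00086271,  0.00261635,
       -0.00020231]), 'tau': array([-6.56656302e-04, -4.42353666e+01, -1.78022504e+01, -3.75453328e-04,
        8.70369229e-03,  2.69465581e-06]), 'eef_pos': array([146.29910998, 606.92372807, 230.33011223]), 'tool_rot': array([ 1.18130096e-01,  9.92997542e-01, -1.02607257e-03, -3.30691474e-04]), 'contact_force': array([-0.03441446,  0.12122658, -0.3324666 ]), 'ft_torque': array([-0.02954748, -0.00547157, -0.01671479]), 'finger_force': 0.0, 'gripper_width': 85.33096940108761}
side 464.0967052421164 464.0967052421164 320.19573275377905 192.68452566309807 [[-0.817, 0.424, -0.391, 149.558], [-0.577, -0.578, 0.578, 595.879], [0.019, 0.697, 0.716, 829.892], [0.0, 0.0, 0.0, 1.0]] ['img', 'fx', 'fy', 'cx', 'cy', 'extrinsics']
top 406.30218245137445 406.30218245137445 318.25753565687893 195.41557005934766 [[-0.008, 0.995, -0.099, 486.923], [-1.0, -0.009, -0.013, -3.984], [-0.014, 0.099, 0.995, 959.46], [0.0, 0.0, 0.0, 1.0]] ['img', 'fx', 'fy', 'cx', 'cy', 'extrinsics']
```

View pics/side0.png

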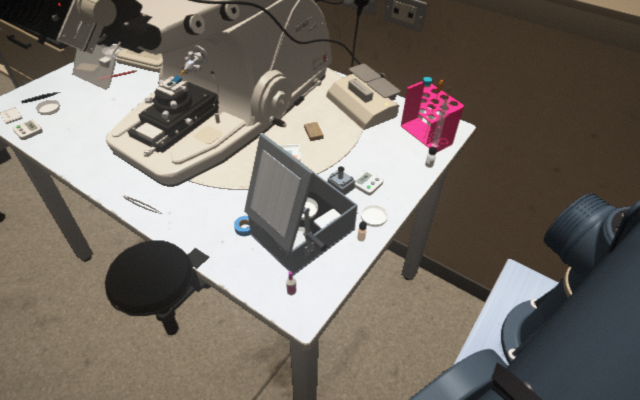

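View pics/top0.png

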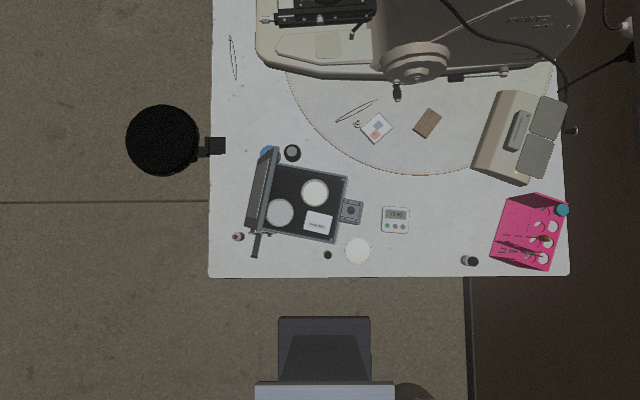

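The side view shows the open chest at about (300,210), with the stay in front at (308,235). The top view shows the chest at about (305,205), slightly rotated, with the ledge and bolt at (351,210) and the stay knob at about (256,245). I'll zoom in on both.

```bash
cat > h.py <<'E'
from cell import r
import numpy as np,cv2
def ray(c,u,v):
    E=np.array(c["extrinsics"]);d=np.array([(u-c["cx"])/c["fx"],-(v-c["cy"])/c["fy"],-1]);return E[:3,3],E[:3,:3]@d
def onz(c,u,v,z):
    o,d=ray(c,u,v);return o+d*(z-o[2])/d[2]
def proj(c,p):
    E=np.array(c["extrinsics"]);q=E[:3,:3].T@(np.asarray(p,float)-E[:3,3]);return np.array([c["cx"]-c["fx"]*q[0]/q[2],c["cy"]+c["fy"]*q[1]/q[2]])
def cross(c1,p1,c2,p2):
    o1,d1=ray(c1,*p1);o2,d2=ray(c2,*p2);t=np.linalg.lstsq(np.c_[d1,-d2],o2-o1,rcond=None)[0]
    a,b=o1+t[0]*d1,o2+t[1]*d2;return (a+b)/2,np.linalg.norm(a-b)
E
python3 - <<'E'
import cv2
a=cv2.imread("pics/top0.png")[130:280,220:420];cv2.imwrite("pics/topc.png",cv2.resize(a,(800,600),interpolation=cv2.INTER_CUBIC))
a=cv2.imread("pics/side0.png")[125:305,220:460];cv2.imwrite("pics/sidec.png",cv2.resize(a,(800,600),interpolation=cv2.INTER_CUBIC))
E
```

```text
(no output)
```

View pics/topc.png

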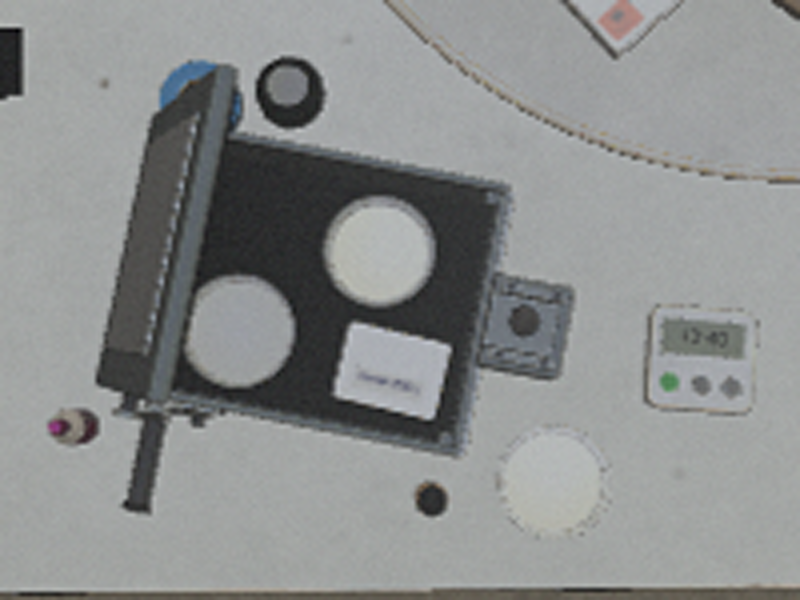

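View pics/sidec.png

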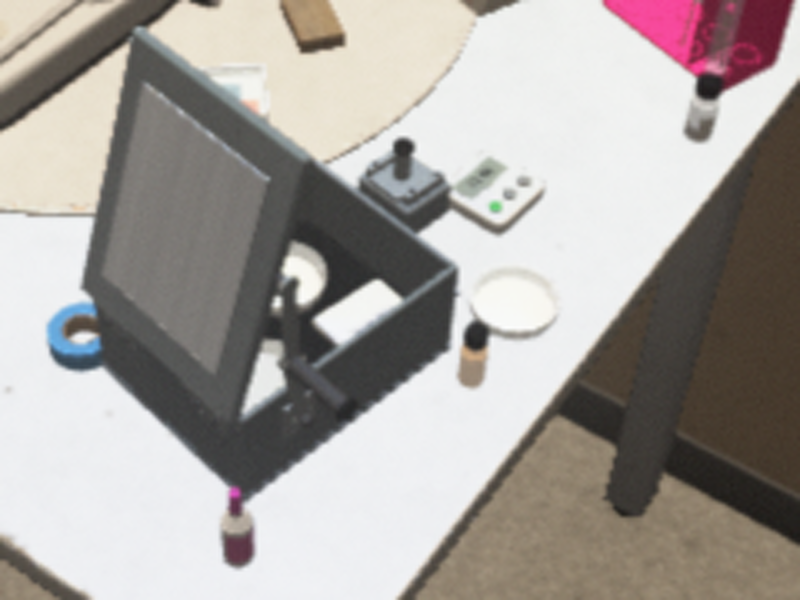

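The top crop shows the right rim corners at (510,183) and (462,455), the knee knob's tip at (137,507), the bolt knob's head at (524,319), the glue tube at (73,427) and the vial at (431,498). The side crop shows the knee knob's tip at (347,408) and the bolt knob's head at (403,147).

```bash
python3 - <<'E'
from h import *
t,s=r.camera("top"),r.camera("side")
T=lambda u,v:(u/4+220-.4,v/4+130-.4)
S=lambda u,v:(u*.3+220-.35,v*.3+125-.35)
a=onz(t,*T(510,184),85);b=onz(t,*T(463,456),85)
print(a,b,np.linalg.norm(a-b))
ex=(a-b)/np.linalg.norm(a-b);ey=np.array([-ex[1],ex[0],0]);yaw=np.arctan2(ex[1],ex[0])
o=(a+b)/2+95*ey;o[2]=0
# side check of same corners
print("corner cross",cross(t,T(463,456),s,S(457,268)))
print("yaw",yaw,"o",o)
loc=lambda p:np.round([(p-o)@ex,(p-o)@ey,p[2]],1)
for n,p,q in(("kneetip",(138,507),(347,408)),("kneebase",(151,415),(298,366)),("bolt",(524,319),(403,147))):
    P,e=cross(t,T(*p),s,S(*q));print(n,P,e,loc(P))
for n,p,z in(("bolt131",(524,319),131),("vial",(431,498),50),("glue",(57,427),70),("kneetip",(138,507),122)):
    P=onz(t,*T(*p),z);print(n,P,loc(P))
for n,l in(("knob",(-109,62,122)),("bolt",(0,-115,131)),("hingeR",(-75,95,85)),("foot",(-82,50,55)),("lidR",(-75,95-190*np.cos(1.25),85+190*np.sin(1.25)))):
    P=o+ex*l[0]+ey*l[1]+[0,0,l[2]];print(n,P,((proj(t,P)-[220,130])*4),((proj(s,P)-[220,125])/.3))
E
```

```text
[616.64741803 -55.35735751  85.        ] [470.19942645 -28.06692613  85.        ] 148.96906350712783
corner cross (array([471.29714596, -27.55935594,  78.57014388]), np.float64(2.7978922306657648))
yaw -0.18423577348565615 o [560.82697517  51.68012951   0.        ]
kneetip [446.44392865 139.42017064 122.27007099] 0.3129723548784059 [-128.5   65.3  122.3]
kneebase [490.60360834 131.69987687 121.23876344] 5.766100397429098 [-83.7  65.8 121.2]
bolt [540.18482886 -59.24752899 126.30459676] 0.7978195190430214 [   0.  -112.8  126.3]
bolt131 [540.23026907 -58.74118551 131.        ] [  -0.  -112.3  131. ]
vial [446.54768122 -11.02111726  50.        ] [-100.9  -82.6   50. ]
glue [487.36626355 192.96064277  70.        ] [-98.1 125.4  70. ]
kneetip [446.29554719 139.38744885 122.        ] [-128.7   65.2  122. ]
knob [465.02974049 132.59916206 122.        ] [149.89439852 468.38435634] [326.56911024 384.51982344]
bolt [539.75951636 -61.37367263 131.        ] [527.58161406 318.27553332] [403.88233105 139.12418576]
hingeR [504.49978756 158.8120479   85.        ] [112.9603549  392.90271249] [246.38393417 420.38500395]
foot [489.37446355 115.85597064  55.        ] [199.97783949 420.60731987] [308.6044481  416.28843698]
lidR [493.52432872  99.91470464 265.30707768] [172.09027415 409.70805598] [322.83785732 153.18537483]
```

```bash
cat >> h.py <<'E'
from scipy.spatial.transform import Rotation as R
yaw=-.1842;ex=np.array([np.cos(yaw),np.sin(yaw),0]);ey=np.array([-ex[1],ex[0],0]);O=np.array([561.2,53.6,0])
C=np.c_[ex,ey,[0,0,1]]
def tolocal(p):return C.T@(np.asarray(p)-O)
def go(l,tilt=15):
    "shift (30 mm) and turn (6 deg) in tool units from the present pose to chest-frame point l"
    s=r.read_state();Q=R.from_quat(s["tool_rot"])
    G=R.from_matrix(C@np.c_[[-1,0,0],[0,1,0],[0,0,-1]])*R.from_euler('y',-tilt,degrees=True)
    print("at",np.round(tolocal(s["eef_pos"]),1),"to",l,"shift",np.round(Q.inv().apply(C@np.array(l)+O-s["eef_pos"])/30,2),"turn",np.round(np.degrees((Q.inv()*G).as_rotvec())/6,2),"F",np.round(C.T@s["contact_force"],1),"t",s["clock"])
E
python3 -c "
from h import *
go([-118,105,150]);go([-118,105,108])"
```

```text
at [-509.2  468.2  230.7] to [-118, 105, 150] shift [-13.66 -11.4    2.7 ] turn [-0.08 -2.5  -0.5 ] F [ 0.1 -0.2 -0.1] t 0.2
at [-509.2  468.2  230.7] to [-118, 105, 108] shift [-13.66 -11.4    4.1 ] turn [-0.08 -2.5  -0.5 ] F [ 0.1 -0.2 -0.1] t 0.2
```

```bash
python3 -m inch '[-4.5,-3.7,0,0,0,0,-1,-4.5,-3.7,0,0,0,0,-1,-4.5,-3.7,0,0,0,0,-1,-4.5,-3.7,0,0,0,0,-1,-4.5,-3.7,0,0,0,0,-1]' 30
python3 -m inch '[-4.5,-3.7,0,0,0,0,-1,-4.5,-3.7,0,0,0,0,-1,-4.5,-3.7,0,0,0,0,-1,-4.5,-3.7,0,0,0,0,-1,-4.5,-3.7,0,0,0,0,-1]'
python3 -m inch '[0,0,0,0,-1.2,-0.3,-1,0,0,0,0,-2.5,-0.5,-1,0,0,0,0,-2.5,-0.5,-1]'
python3 -c "
from h import *
go([-118,105,160])"
```

```text
clock: 0.7
eef_pos: [253.4, 465.4, 231.2]
tool_rot: [0.12, 0.993, -0.001, -0.0]
contact_force: [-0.3, -0.0, 0.2]
gripper_width: 12.6
finger_force: 0.0
clock: 1.2
eef_pos: [358.9, 327.4, 231.4]
tool_rot: [0.12, 0.993, 0.0, 0.0]
contact_force: [0.3, -0.3, -0.4]
gripper_width: -0.3
finger_force: 0.0
clock: 1.5
eef_pos: [352.3, 329.1, 230.3]
tool_rot: [0.088, 0.988, -0.016, 0.128]
contact_force: [-0.8, -0.5, -0.3]
gripper_width: -0.2
finger_force: 0.0
at [-255.8  232.6  230.3] to [-118, 105, 160] shift [-3.81 -4.25  3.47] turn [-0.08 -0.03  0.06] F [-0.7 -0.6 -0.3] t 1.5
```

```bash
python3 -m inch '[-1.3,-1.4,1.1,0,0,0,-1,-2.5,-2.8,2.3,0,0,0,-1,-3.8,-4.25,3.4,0,0,0,-1,-3.8,-4.25,3.4,0,0,0,-1,-3.8,-4.25,3.4,0,0,0,-1]'
python3 - <<'E'
from h import *
go([-118,105,108])
t,s=r.camera("top"),r.camera("side")
a=cv2.resize(t["img"][180:280,220:354],(536,400),interpolation=cv2.INTER_CUBIC)
b=cv2.resize(s["img"][180:280,250:316],(264,400),interpolation=cv2.INTER_CUBIC)
cv2.imwrite("pics/near1.png",np.hstack([a,b]))
E
```

```text
clock: 2.0
eef_pos: [471.5, 174.3, 161.7]
tool_rot: [0.095, 0.987, -0.016, 0.129]
contact_force: [0.5, 0.6, -0.2]
gripper_width: -0.1
finger_force: 0.0
at [-110.3  102.2  161.7] to [-118, 105, 108] shift [0.71 0.1  1.66] turn [-0.08 -0.01 -0.06] F [ 0.3  0.7 -0.2] t 2.0
```

View pics/near1.png

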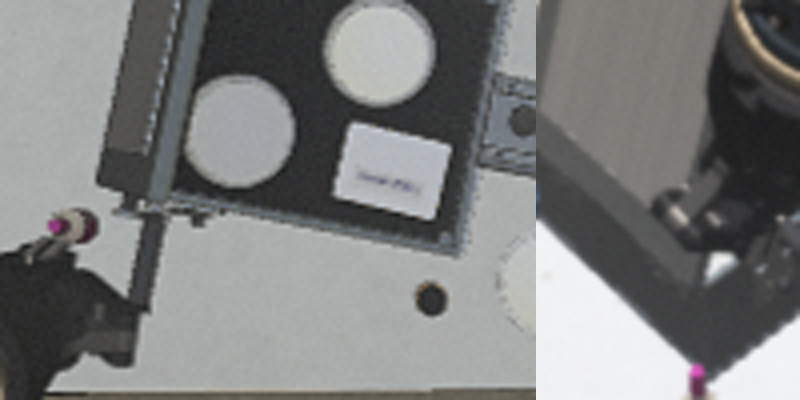

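The close-up shows the gripper over the left front of the knob (at about (120,330)), with the glue tube well below it and the knob clear to the right. I'll descend and then push the knob in small steps.

```bash
python3 -m inch '[0.35,0.05,0.8,0,0,0,-1,0.7,0.1,1.65,0,0,0,-1,0.7,0.1,1.65,0,0,0,-1]'
python3 -m inch '[0,-0.1,0,0,0,0,-1,0,-0.2,0,0,0,0,-1,0,-0.3,0,0,0,0,-1,0,-0.4,0,0,0,0,-1,0,-0.5,0,0,0,0,-1]'
python3 -c "
from h import *
go([-118,70,108])"
```

```text
clock: 2.4
eef_pos: [457.7, 182.7, 107.7]
tool_rot: [0.09, 0.988, -0.016, 0.126]
contact_force: [-0.9, -0.3, 0.2]
gripper_width: -0.1
finger_force: 0.0
clock: 2.9
eef_pos: [458.3, 166.4, 110.7]
tool_rot: [0.091, 0.987, -0.015, 0.13]
contact_force: [-0.5, 0.3, 1.3]
gripper_width: 0.3
finger_force: 0.0
at [-121.8   92.1  110.7] to [-118, 70, 108] shift [-0.1  -0.74  0.12] turn [-0.06  0.01  0.01] F [-0.5  0.2  1.3] t 2.9
```

```bash
python3 -m inch '[0,-0.1,0,0,0,0,-1,-0.05,-0.2,0.05,0,0,0,-1,-0.1,-0.3,0.1,0,0,0,-1,-0.1,-0.4,0.1,0,0,0,-1]'
python3 -m inch '[0,-0.1,0,0,0,0,-1,0,-0.2,0,0,0,0,-1,0,-0.3,0,0,0,0,-1,0,-0.4,0,0,0,0,-1]'
python3 -c "
from h import *
go([-118,50,108])"
```

```text
clock: 3.3
eef_pos: [459.6, 154.0, 107.8]
tool_rot: [0.091, 0.987, -0.015, 0.13]
contact_force: [-0.7, 0.9, -0.1]
gripper_width: -0.0
finger_force: 0.4
clock: 3.7
eef_pos: [457.2, 142.4, 107.9]
tool_rot: [0.091, 0.987, -0.015, 0.13]
contact_force: [1.3, 2.2, -1.5]
gripper_width: -0.3
finger_force: 1.1
at [-118.5   68.2  107.9] to [-118, 50, 108] shift [-0.02 -0.61  0.01] turn [-0.06 -0.    0.01] F [ 0.9  2.4 -1.5] t 3.7
```

```bash
python3 -m inch '[0,-0.1,0,0,0,0,-1,0,-0.2,0,0,0,0,-1,0,-0.3,0,0,0,0,-1,0,-0.4,0,0,0,0,-1,0,-0.5,0,0,0,0,-1]'
python3 -m inch '[0,-0.1,0,0,0,0,-1,0,-0.2,0,0,0,0,-1,0,-0.3,0.05,0,0,0,-1,0,-0.4,0.1,0,0,0,-1]'
python3 - <<'E'
from h import *
go([-118,30,105])
t,s=r.camera("top"),r.camera("side")
a=cv2.resize(t["img"][180:280,220:354],(536,400),interpolation=cv2.INTER_CUBIC)
b=cv2.resize(s["img"][150:250,250:316],(264,400),interpolation=cv2.INTER_CUBIC)
cv2.imwrite("pics/near2.png",np.hstack([a,b]))
E
```

```text
clock: 4.2
eef_pos: [454.3, 127.5, 108.0]
tool_rot: [0.091, 0.987, -0.015, 0.13]
contact_force: [1.1, 3.8, -3.3]
gripper_width: -0.1
finger_force: 1.7
clock: 4.6
eef_pos: [452.3, 115.4, 105.2]
tool_rot: [0.091, 0.987, -0.016, 0.129]
contact_force: [-1.2, 3.3, -0.3]
gripper_width: 0.1
finger_force: 1.5
at [-118.4   40.8  105.2] to [-118, 30, 105] shift [-0.01 -0.36  0.01] turn [-0.07 -0.01  0.01] F [-1.7  3.  -0.3] t 4.6
```

View pics/near2.png

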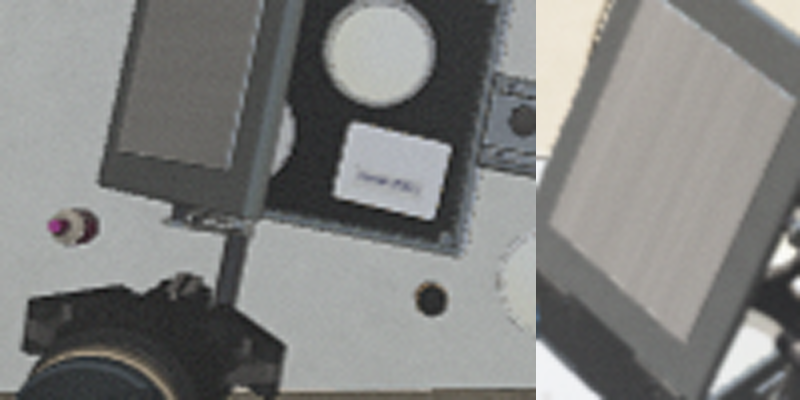

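The stay is broken: the lid has come down with the knob. Its free edge in the top crop runs from (300,0) to (260,215), and the glue tube and vial haven't moved. Next I'll back off to the left, rise and go over the lid.

```bash
python3 -m inch '[0,0.2,0,0,0,0,-1,0,0.4,0,0,0,0,-1]'
python3 - <<'E'
from h import *
t=r.camera("top")
for th in(1.25,1.1,1.05,1,.95,.9,.8):
    P=C@np.array([-75,95-190*np.cos(th),85+190*np.sin(th)])+O
    Q=C@np.array([-75,95-190*np.cos(th)+10*np.sin(th),85+190*np.sin(th)+10*np.cos(th)])+O
    print(th,(proj(t,P)-[220,180])*4,(proj(t,Q)-[220,180])*4)
go([-118,70,295])
go([-45,70,295])
E
```

```text
clock: 4.9
eef_pos: [455.8, 127.6, 105.5]
tool_rot: [0.091, 0.987, -0.016, 0.13]
contact_force: [0.6, 0.7, 0.1]
gripper_width: 0.1
finger_force: 0.0
1.25 [167.60535529 208.87029254] [144.56574389 204.87386681]
1.1 [231.00469265 219.77626596] [209.46486772 216.10371014]
1.05 [251.02609494 223.17942474] [230.16071916 219.64405124]
1 [270.36276363 226.44512702] [250.24862355 223.05954492]
0.95 [288.94689474 229.5623461 ] [269.65376571 226.33785256]
0.9 [306.71753048 232.52132447] [288.30786368 229.46786252]
0.8 [339.60981707 237.93199548] [323.12428832 235.24492565]
at [-116.9   54.3  105.6] to [-118, 70, 295] shift [-1.61  0.48 -6.11] turn [-0.06  0.02  0.01] F [ 0.2  0.5 -0.3] t 4.95
at [-116.9   54.3  105.6] to [-45, 70, 295] shift [-3.96  0.48 -5.48] turn [-0.06  0.02  0.01] F [ 0.2  0.5 -0.3] t 4.95
```

```bash
python3 -m inch '[-0.4,0.3,-1.5,0,0,0,-1,-0.8,0.5,-3,0,0,0,-1,-1.2,0.5,-4.5,0,0,0,-1,-1.6,0.5,-6.1,0,0,0,-1]'
python3 -m inch '[-1.2,0,0.4,0,0,0,-1,-2.4,0,0.6,0,0,0,-1,-2.4,0,0.6,0,0,0,-1]'
python3 - <<'E'
from h import *
go([-45,50,235])
E
```

```text
clock: 5.35
eef_pos: [456.7, 144.2, 296.1]
tool_rot: [0.091, 0.987, -0.015, 0.129]
contact_force: [1.5, 0.1, 0.4]
gripper_width: 0.2
finger_force: 0.0
clock: 5.65
eef_pos: [535.4, 129.6, 298.0]
tool_rot: [0.092, 0.987, -0.015, 0.134]
contact_force: [-0.8, -0.2, 0.9]
gripper_width: -0.3
finger_force: 0.0
at [-39.2  70.  298. ] to [-45, 50, 235] shift [ 0.74 -0.65  1.98] turn [-0.05  0.08 -0.  ] F [-0.7 -0.3  0.9] t 5.65
```

```bash
python3 -m inch '[0.35,-0.1,1,0,0,0,-1,0.7,-0.3,1.8,0,0,0,-1,0.75,-0.5,2,0,0,0,-1,0.75,-0.6,2,0,0,0,-1]'
python3 - <<'E'
from h import *
go([-45,35,235])
p=[]
for th in np.arange(1.05,-.06,-.04):
    p.append([167*-np.cos(th)+10*np.sin(th),167*np.sin(th)+10*np.cos(th)])
p=np.array(p);dp=np.diff(p,axis=0)
for i in range(0,len(dp),5):
    c=np.cumsum(dp[i:i+5],axis=0);print(np.round(np.c_[-.0086*c[:,1],c[:,0]/30,-.0322*c[:,1]],2).tolist(), p[i]+[95+14,85])
E
```

```text
clock: 6.05
eef_pos: [519.6, 112.9, 230.9]
tool_rot: [0.091, 0.987, -0.016, 0.128]
contact_force: [0.1, 0.2, 0.1]
gripper_width: -0.1
finger_force: 0.0
at [-51.8  50.6 230.9] to [-45, 35, 235] shift [-0.25 -0.52 -0.07] turn [-0.07 -0.03  0.01] F [0.  0.2 0.1] t 6.05
[[0.03, -0.2, 0.1], [0.06, -0.39, 0.21], [0.09, -0.58, 0.32], [0.12, -0.76, 0.44], [0.15, -0.94, 0.57]] [ 34.57986726 234.83538915]
[[0.04, -0.17, 0.14], [0.07, -0.34, 0.28], [0.11, -0.5, 0.43], [0.16, -0.66, 0.58], [0.2, -0.81, 0.74]] [  6.29561869 217.06365912]
[[0.04, -0.14, 0.17], [0.09, -0.28, 0.34], [0.14, -0.4, 0.51], [0.19, -0.52, 0.7], [0.24, -0.64, 0.88]] [-17.8941303  194.02696774]
[[0.05, -0.1, 0.19], [0.1, -0.2, 0.38], [0.16, -0.29, 0.58], [0.21, -0.37, 0.78], [0.26, -0.44, 0.99]] [-37.02501075 166.64371522]
[[0.06, -0.06, 0.21], [0.11, -0.12, 0.42], [0.17, -0.17, 0.63], [0.22, -0.2, 0.84], [0.28, -0.23, 1.05]] [-50.33433483 136.00558541]
[[0.06, -0.02, 0.21], [0.11, -0.03, 0.43]] [-57.29150179 103.33402387]
```

```bash
python3 -m inch '[-0.1,-0.15,0,0,0,0,-1,-0.2,-0.3,0,0,0,0,-1,-0.2,-0.4,-0.1,0,0,0,-1,-0.2,-0.5,-0.1,0,0,0,-1]'
python3 -m inch '[0.03,-0.2,0.1,0,0,0,-1,0.06,-0.4,0.2,0,0,0,-1,0.1,-0.6,0.3,0,0,0,-1,0.12,-0.75,0.45,0,0,0,-1,0.15,-0.95,0.55,0,0,0,-1]'
python3 -c "
from h import *
go([-45,6,217])"
```

```text
clock: 6.45
eef_pos: [523.6, 97.2, 237.7]
tool_rot: [0.091, 0.987, -0.015, 0.131]
contact_force: [-0.5, 0.0, -1.2]
gripper_width: -0.1
finger_force: 0.0
clock: 6.95
eef_pos: [517.4, 69.1, 219.0]
tool_rot: [0.091, 0.987, -0.015, 0.129]
contact_force: [-0.4, 1.6, 0.2]
gripper_width: -0.0
finger_force: 0.8
at [-45.9   7.2 219. ] to [-45, 6, 217] shift [-0.01 -0.04  0.07] turn [-0.06 -0.    0.01] F [-0.7  1.5  0.2] t 6.95
```

In contact at about 1.5 N, so I'll continue the arc.

```bash
python3 -m inch '[0.04,-0.17,0.15,0,0,0,-1,0.07,-0.35,0.3,0,0,0,-1,0.1,-0.5,0.45,0,0,0,-1,0.15,-0.65,0.6,0,0,0,-1,0.2,-0.8,0.75,0,0,0,-1]'
python3 -m inch '[0.05,-0.15,0.2,0,0,0,-1,0.1,-0.3,0.35,0,0,0,-1,0.15,-0.4,0.55,0,0,0,-1,0.2,-0.5,0.7,0,0,0,-1,0.25,-0.65,0.9,0,0,0,-1]'
python3 -c "
from h import *
go([-45,-37,166.6])"
```

```text
clock: 7.45
eef_pos: [513.2, 45.1, 196.1]
tool_rot: [0.091, 0.987, -0.016, 0.13]
contact_force: [0.5, 0.6, 1.8]
gripper_width: 0.1
finger_force: 0.7
clock: 7.95
eef_pos: [509.3, 26.2, 168.1]
tool_rot: [0.091, 0.987, -0.015, 0.13]
contact_force: [0.0, 0.7, 0.8]
gripper_width: 0.3
finger_force: 0.6
at [-46.  -36.5 168.1] to [-45, -37, 166.6] shift [-0.02 -0.02  0.06] turn [-0.06  0.    0.01] F [-0.1  0.7  0.8] t 7.95
```

```bash
python3 -m inch '[0.05,-0.1,0.2,0,0,0,-1,0.1,-0.2,0.4,0,0,0,-1,0.15,-0.3,0.6,0,0,0,-1,0.2,-0.35,0.8,0,0,0,-1,0.25,-0.45,1,0,0,0,-1]'
python3 -m inch '[0.05,-0.05,0.2,0,0,0,-1,0.1,-0.1,0.4,0,0,0,-1,0.15,-0.15,0.6,0,0,0,-1,0.2,-0.15,0.75,0,0,0,-1]'
python3 - <<'E'
from h import *
go([-45,-55,96])
t,s=r.camera("top"),r.camera("side")
a=cv2.resize(t["img"][160:260,260:394],(536,400),interpolation=cv2.INTER_CUBIC)
b=cv2.resize(s["img"][150:250,280:346],(264,400),interpolation=cv2.INTER_CUBIC)
cv2.imwrite("pics/near3.png",np.hstack([a,b]))
E
```

```text
clock: 8.45
eef_pos: [506.9, 12.7, 137.0]
tool_rot: [0.091, 0.987, -0.015, 0.129]
contact_force: [0.3, 1.5, 0.8]
gripper_width: 0.1
finger_force: 0.5
clock: 8.85
eef_pos: [506.3, 7.9, 113.9]
tool_rot: [0.091, 0.987, -0.015, 0.13]
contact_force: [0.1, -0.6, 1.2]
gripper_width: 0.3
finger_force: 0.5
at [-45.6 -54.9 113.9] to [-45, -55, 96] shift [0.14 0.   0.58] turn [-0.07 -0.    0.01] F [ 0.2 -0.6  1.2] t 8.85
```

View pics/near3.png

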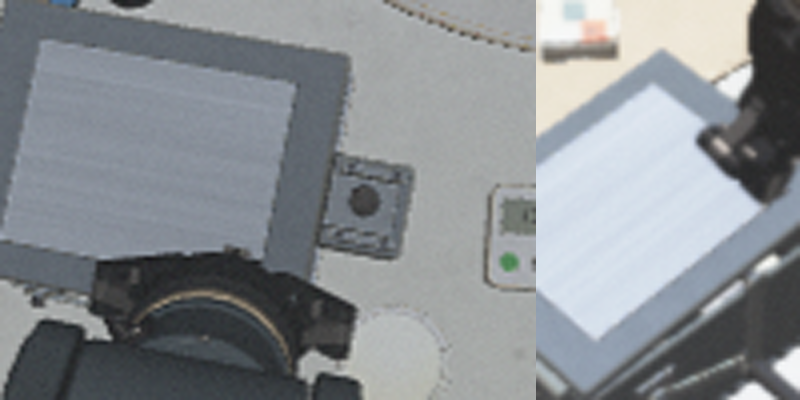

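The lid is nearly shut, with its free edge reaching the ledge and the bolt clear at about (363,200). I'll bring it down the last bit slowly and check the force.

```bash
python3 -m inch '[0.02,0,0.1,0,0,0,-1,0.05,0,0.2,0,0,0,-1,0.07,0,0.3,0,0,0,-1,0.1,0,0.37,0,0,0,-1]'
python3 -m inch '[0.01,0,0.04,0,0,0,-1,0.02,0,0.08,0,0,0,-1,0.03,0,0.12,0,0,0,-1]'
```

```text
clock: 9.35
eef_pos: [506.7, 8.0, 102.9]
tool_rot: [0.091, 0.987, -0.015, 0.13]
contact_force: [-0.1, -0.5, 1.6]
gripper_width: 0.5
finger_force: 0.4
clock: 9.65
eef_pos: [506.5, 8.0, 99.2]
tool_rot: [0.091, 0.987, -0.015, 0.13]
contact_force: [1.1, -0.9, 1.6]
gripper_width: 0.1
finger_force: 0.4
```

```bash
python3 -m inch '[0.01,0,0.03,0,0,0,-1,0.02,0,0.06,0,0,0,-1]'
```

```text
clock: 9.85
eef_pos: [506.4, 8.0, 97.4]
tool_rot: [0.091, 0.987, -0.015, 0.13]
contact_force: [0.1, -0.0, 1.3]
gripper_width: 0.3
finger_force: 0.4
```

```bash
python3 -m inch '[0,0,0.03,0,0,0,-1,0.01,0,0.06,0,0,0,-1]'; python3 -m inch '[0,0,0.03,0,0,0,-1,0,0,0.03,0,0,0,-1]'
```

```text
clock: 10.05
eef_pos: [506.6, 8.0, 96.4]
tool_rot: [0.091, 0.987, -0.016, 0.13]
contact_force: [-4.7, 0.6, 18.4]
gripper_width: -0.1
finger_force: 9.3
clock: 10.25
eef_pos: [506.6, 8.0, 96.4]
tool_rot: [0.091, 0.987, -0.016, 0.131]
contact_force: [-5.7, -0.8, 18.5]
gripper_width: 0.0
finger_force: 9.2
```

Firm stop at z 96.4, so the lid is shut. I'll lift off and go round to the right of the bolt knob.

```bash
python3 -m inch '[-0.1,0,-0.4,0,0,0,-1,-0.5,0,-2,0,0,0,-1,-0.5,-1.2,-2,0,0,0,-1,-0.5,-2.4,-2,0,0,0,-1,-0.5,-3.6,-2,0,0,0,-1]'
python3 -c "
from h import *
go([0,-165,150]);go([0,-165,109])"
```

```text
clock: 10.75
eef_pos: [485.5, -98.1, 157.7]
tool_rot: [0.09, 0.987, -0.015, 0.13]
contact_force: [-0.2, 0.2, 0.3]
gripper_width: -0.2
finger_force: 0.0
at [ -46.7 -163.   157.7] to [0, -165, 150] shift [-1.44 -0.07  0.65] turn [-0.06  0.    0.02] F [-0.2  0.1  0.3] t 10.75
at [ -46.7 -163.   157.7] to [0, -165, 109] shift [-1.08 -0.06  1.97] turn [-0.06  0.    0.02] F [-0.2  0.1  0.3] t 10.75
```

```bash
python3 -m inch '[-0.7,-0.1,0.3,0,0,0,-1,-1.4,-0.1,0.65,0,0,0,-1,-1.25,-0.1,1.3,0,0,0,-1,-1.1,-0.1,1.95,0,0,0,-1,-1.1,-0.1,1.95,0,0,0,-1]'
python3 - <<'E'
from h import *
go([0,-140,109])
t,s=r.camera("top"),r.camera("side")
a=cv2.resize(t["img"][160:260,260:394],(536,400),interpolation=cv2.INTER_CUBIC)
b=cv2.resize(s["img"][140:240,300:366],(264,400),interpolation=cv2.INTER_CUBIC)
cv2.imwrite("pics/near4.png",np.hstack([a,b]))
E
```

```text
clock: 11.25
eef_pos: [529.4, -108.6, 106.7]
tool_rot: [0.091, 0.988, -0.014, 0.127]
contact_force: [-0.2, 0.5, 0.6]
gripper_width: 0.1
finger_force: 0.0
at [  -1.5 -165.3  106.7] to [0, -140, 109] shift [-0.07  0.84 -0.06] turn [-0.05 -0.06  0.  ] F [-0.3  0.4  0.6] t 11.25
```

View pics/near4.png

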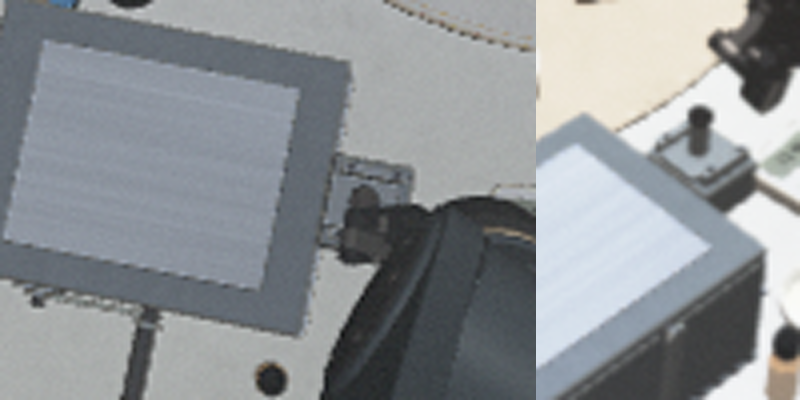

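The picture shows the fingertip to the right of the ledge, with the bolt knob at top crop (363,200) and side crop (700,120). The part over the ledge is the gripper's knuckle, well above the knob. Next I'll push left along the chest's +y.

```bash
python3 -m inch '[-0.03,0.17,0,0,0,0,-1,-0.03,0.35,0,0,0,0,-1,-0.03,0.5,0,0,0,0,-1,-0.03,0.65,0,0,0,0,-1,-0.03,0.8,0,0,0,0,-1]'
python3 -m inch '[0,0.1,0,0,0,0,-1,0,0.2,0,0,0,0,-1,0,0.3,0,0,0,0,-1]'
python3 -c "
from h import *
go([0,-115,109])"
```

```text
clock: 11.85
eef_pos: [536.9, -85.5, 109.7]
tool_rot: [0.091, 0.987, -0.015, 0.13]
contact_force: [-1.1, -0.3, 0.3]
gripper_width: 0.1
finger_force: 0.0
clock: 12.15
eef_pos: [538.5, -77.4, 109.4]
tool_rot: [0.091, 0.987, -0.016, 0.13]
contact_force: [-1.2, -3.5, 0.9]
gripper_width: -0.1
finger_force: 1.3
at [   1.6 -132.9  109.4] to [0, -115, 109] shift [ 0.06  0.6  -0.01] turn [-0.07  0.    0.01] F [-0.6 -3.6  0.9] t 12.15
```

```bash
python3 -m inch '[0,0.1,0,0,0,0,-1,0,0.2,0,0,0,0,-1,0,0.3,0,0,0,0,-1,0,0.4,0,0,0,0,-1]'
python3 -m inch '[0,0.05,0,0,0,0,-1,0,0.08,0,0,0,0,-1]'
python3 -c "
from h import *
go([0,-115,109])"
```

```text
clock: 12.55
eef_pos: [540.9, -65.4, 109.3]
tool_rot: [0.091, 0.987, -0.016, 0.13]
contact_force: [-0.3, -2.6, 1.0]
gripper_width: -0.1
finger_force: 1.3
clock: 12.75
eef_pos: [541.3, -63.0, 109.3]
tool_rot: [0.091, 0.987, -0.016, 0.13]
contact_force: [0.4, -2.2, 1.3]
gripper_width: -0.1
finger_force: 1.3
at [   1.8 -118.3  109.3] to [0, -115, 109] shift [ 0.06  0.11 -0.01] turn [-0.07  0.    0.01] F [ 0.8 -2.1  1.3] t 12.75
```

```bash
python3 -m inch '[0,0.04,0,0,0,0,-1,0,0.08,0,0,0,0,-1]';python3 -m inch '[0,0.03,0,0,0,0,-1]'
```

```text
clock: 12.95
eef_pos: [541.8, -60.8, 109.3]
tool_rot: [0.091, 0.987, -0.016, 0.13]
contact_force: [0.2, -3.2, 1.1]
gripper_width: -0.3
finger_force: 1.3
clock: 13.05
eef_pos: [541.9, -59.9, 109.3]
tool_rot: [0.091, 0.987, -0.016, 0.13]
contact_force: [0.7, -2.5, 1.9]
gripper_width: -0.3
finger_force: 1.3
```

```bash
python3 -m inch '[0,0.03,0,0,0,0,-1,0,0.05,0,0,0,0,-1]'
```

```text
clock: 13.25
eef_pos: [542.2, -59.2, 109.3]
tool_rot: [0.091, 0.987, -0.016, 0.13]
contact_force: [-2.4, -7.9, 2.0]
gripper_width: 0.3
finger_force: 4.4
```

```bash
python3 -m inch '[0,0.03,0,0,0,0,-1,0,0.03,0,0,0,0,-1]'
```

```text
clock: 13.45
eef_pos: [542.2, -59.0, 109.4]
tool_rot: [0.091, 0.987, -0.016, 0.13]
contact_force: [-2.7, -10.2, 1.3]
gripper_width: -0.0
finger_force: 5.3
```

The bolt is against its end stop. I'll back off, lift clear and check.

```bash
python3 -m inch '[0,-0.3,0,0,0,0,-1,0,-1,0,0,0,0,-1,-0.4,-1.2,-1.5,0,0,0,-1,-0.8,-1.8,-3,0,0,0,-1,-1,-3,-4.5,0,0,0,-1]'
python3 -m inch '[0,-1.5,-1,0,0,0,-1,0,-3,-2,0,0,0,-1,0,-4.5,-2,0,0,0,-1,0,-4.5,-2,0,0,0,-1]'
python3 - <<'E'
from h import *
go([0,-115,109])
t,s=r.camera("top"),r.camera("side")
a=cv2.resize(t["img"][140:280,220:408],(402,300),interpolation=cv2.INTER_CUBIC)
b=cv2.resize(s["img"][140:290,230:416],(372,300),interpolation=cv2.INTER_CUBIC)
cv2.imwrite("pics/end.png",np.hstack([a,b]))
d=cv2.absdiff(t["img"],cv2.imread("pics/top0.png"))
E
```

```text
clock: 13.95
eef_pos: [521.4, -138.1, 242.9]
tool_rot: [0.09, 0.987, -0.014, 0.129]
contact_force: [0.9, -0.9, -0.7]
gripper_width: 0.1
finger_force: 0.0
clock: 14.35
eef_pos: [481.3, -274.4, 302.4]
tool_rot: [0.094, 0.987, -0.018, 0.131]
contact_force: [-0.1, 0.1, 0.6]
gripper_width: 0.1
finger_force: 0.0
at [ -18.5 -337.1  302.4] to [0, -115, 109] shift [1.12 7.48 6.29] turn [-0.12  0.04 -0.04] F [-0.1  0.1  0.6] t 14.35
```

View pics/end.png

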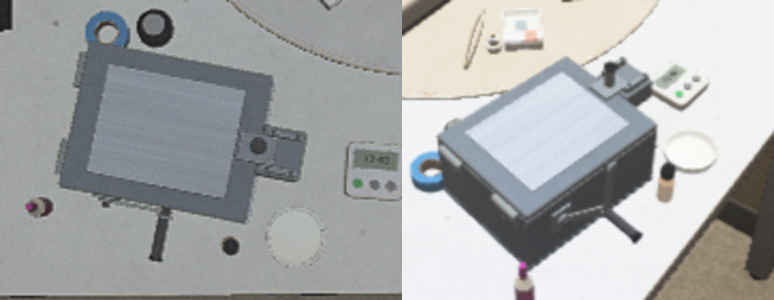

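The picture shows the lid shut and level, the bolt (258,146) reaching over the lid's edge, the stay folded, and the bystanders where they were.

```bash
python3 -c "
from cell import r
print(r.finish_job())"
```

```text
the job is handed in; nothing more can be done
None
```

The chest is closed and handed in at about 14 s of the 58 s allowed: stay unlocked, lid lowered until fully shut, bolt slid home to its stop, the things around the chest undisturbed in the last picture, and no more than about 19 N at the wrist in any reading.

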